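Return the setting gauge to its rack and log it

ROBOT

A 7-joint arm with a two-finger parallel gripper is mounted at the origin on the work surface. World frame = base frame: x ahead of the robot, y to its left, z up, the work surface at z = 0. Lengths are in m, angles in rad, forces in N, time in s.
With the tool pointing down it reaches from about 0.35 to 0.9 m from the base axis. Payload 19.9 kg.
Tool frame: the origin (TCP) lies between the finger pads; the fingertips stand 19 mm ahead of it and the grasp point (between the pads) is the TCP; z points along the fingers, y is the line along which they close (so a half turn about z gives the same grasp; the last joint's range is limited). The gripper opens to 94 mm and grips with 3 to 60 N. Pads are 16 mm wide; open, the fingers measure 119 mm over their backs; the gripper's body (75 mm by 177 mm) begins 78 mm behind the grasp point.
Start: joints at [-1.345, 0.417, -0.01, 1.614, 0.005, 1.111, -0.053], TCP at [0.165, 0.603, 0.224] pointing down, gripper open.
Joint ranges: [-2.81, 2.81], [-0.39, 2.02], [-1.27, 1.25], [0.06, 2.57], [-1.19, 4.33], [0.19, 2], [-2.82, 2.82]. Speed limits (rad/s): [1.89, 1.89, 2.39, 2.39, 3.01, 3.01, 3.01].

INTERFACE

Orientations are given as a 3x3 rotation matrix whose columns are the frame's x, y, z axes.
In Python, from rig import robot gives the robot as it stands. Calls block until the motion is done:
- robot.move_ptp(position, orientation): joint-space move of the TCP to a pose.
- robot.move_linear(position, velocity=0.15, frame=None, threshold=None): straight line of the TCP; frame=None keeps the orientation; velocity is the mean speed in m/s. With threshold (N) it stops when the force on the tool has changed by that much, and returns True; else False.
- robot.goto_joints(angles): joint-space move.
- robot.gripper_to(opening): finger opening in m; the grip force is fixed at half the most; returns when the fingers have stopped.
- robot.pause(seconds).
- robot.ik(position, orientation): joint angles nearest the present ones, or None.
- robot.get_state(): the state.
- robot.grab_frame(name): name is "side" or "top" or "wrist"; returns the picture (420x560x3 uint8, red, green, blue); there is no depth.
- robot.camera_info(name): a dict with "fx", "fy", "cx", "cy" (pixels), "rvec" (rotation vector, rad) and "tvec" (3), from world to camera coordinates, as OpenCV has them. Camera axes: x right, y down, z forward; pixel columns grow to the right and rows downward; lengths in m; the calibration is good to about 2 mm. The wrist camera is an equidistant fisheye: a pixel r from the principal point sees the ray r / f radians off the axis. A picture is of the moment at which its call begins: read the wrist's pose just before it. camera_info takes no time and is no camera call; for the wrist camera it gives the pose at the moment of the call.
A pose or a line that the arm cannot do raises robot.PlanningError and nothing moves.
- robot.sign_off(): hands the job in; it is judged then, once.
The state is a dict: "time": time; "qpos": joint angles; "joint_vel": joint speeds; "effort": joint torques, N m; "ee_pos": TCP position; "tool_rot": TCP orientation; "force": force on the tool from outside, world axes, zero at the start; "moment": the same for the moment, N m; "opening": finger opening in m; "grasp_force": force on a finger pad.
Only numpy, scipy, OpenCV 4.12 (cv2) and the standard library are available. Lean on these libraries where they do the work, as an engineer would, in place of code of your own. Each camera call takes 0.05 s, during which the arm holds its last target. There are 200 camera calls.

TASK

Return the T-shaped setting gauge from the bench to its own T-shaped recess in the sloping gauge rack: lower it in until it lies flat in the recess before you let go of it, do not drop it in. Then log the return by swinging the tally counter's lever over to its stop and letting it spring back. Leave the bar gauge, the parts bin, the screwdriver and the gear motor where they are.

Things in the scene. Friction and masses are not known exactly. Their poses are not given: they have to be found in the camera images.
- tee_gauge: The gauge to return, 0.35 kg: flat aluminium T, 110 mm long (x), 16 thick; head at x 27 to 55, 60 wide (y); stem 28 wide. On top a black grip block 44 (x) x 20 (y) mm, centred at x = 8, y = 0, from 16 to 54 mm above the underside. Origin: middle of the 110 mm length, on the underside; z up. Lies flat on the bench, head roughly towards the robot.
- tee_nest: Grey tray 130 (x) x 84 (y) mm, sloping 30 degrees, one of three side by side 88 mm apart in any order. Recess 12 mm deep, T-shaped, 3 mm to spare all round, head at +x; the seated T gauge's frame coincides with this one. Origin: centre of the recess floor; x up the slope (towards the robot), z square out of the floor (up and away from the robot). At x 65 to 115 a card shows its gauge's outline.
- dumbbell_nest: Grey tray 130 (x) x 84 (y) mm, sloping 30 degrees, one of three side by side 88 mm apart in any order. Recess 12 mm deep, dumbbell-shaped (a head at both ends), empty, not the T gauge's place. Origin: centre of the recess floor; x up the slope (towards the robot), z square out of the floor (up and away from the robot). At x 65 to 115 a card shows its gauge's outline.
- bar_nest: Grey tray 130 (x) x 84 (y) mm, sloping 30 degrees, one of three side by side 88 mm apart in any order. Recess 12 mm deep, rectangular, holding the bar gauge. Origin: centre of the recess floor; x up the slope (towards the robot), z square out of the floor (up and away from the robot). At x 65 to 115 a card shows its gauge's outline.
- bar_gauge: Bystander: rectangular aluminium gauge 110 x 40 x 16 mm with the same black grip, centred at x = 0, lying in its own recess in the rack. Origin: centre of its underside.
- counter: Tally counter fixed to the bench: grey housing 100 (x) x 64 (y) x 50 (z) mm with four white number wheels. Origin: centre of its underside. The lever is on its -y side, on a pivot along y at x = 0, y = -42, z = 35 mm.
- advance (a joint): Angle of the counter's lever (rad): 0 at rest, leaning 25 degrees to the counter's -x; it swings towards the counter's +x to its stop at 0.87 and is sprung back to 0 (about 5 N at the bar near the stop). Pivot to bar axis 70 mm.
- lever_bar (a point): Centre of the black bar at the lever's end: 18 mm thick, 48 mm long, lying along the counter's y, about 98 mm above the bench at rest, 105 mm when upright. It moves with the lever.
- parts_bin: Bystander: blue open bin of screws 150 x 110 x 65 mm. Origin: centre of its underside.
- driver: Bystander: electric screwdriver lying on the bench, 225 mm long along its y, 42 mm thick. Origin: about its middle, on the bench.
- gearmotor: Bystander: small gear motor, 120 mm long along x (black gearbox 40 x 52 x 34 mm at -x, shaft to +x). Origin: under the gearbox's shaft side.
Mind the look-alikes: they are no part of the job. What is shaped like the part that bears tee_nest but brown or orange is not meant.

How it is judged:
On the way, in this order (a step that is already met when the one before it is completed fails the run):
1. the T gauge is lowered flat into its T-shaped recess (within 7 mm along and across, underside less than 6 mm off the recess floor, tilted less than 0.15 rad from it) while the fingers still hold it (x of tee_gauge in the frame of tee_nest between -0.007 and 0.007 m and y of tee_gauge in the frame of tee_nest between -0.007 and 0.007 m and z of tee_gauge in the frame of tee_nest between -0.004 and 0.006 m and angle between the z axis of tee_gauge and the z axis of tee_nest, either way round below 0.15 rad and angle between the x axis of tee_gauge and the x axis of tee_nest, either way round below 0.2 rad and contact force between the fingers and tee_gauge above 0.5 N), for 0.1 s.
2. the counter's lever is swung to its stop (beyond 0.8 rad) (value of joint advance above 0.8 rad), for 0.05 s.
At the end, for the whole second after the job is handed in: T gauge at rest, flat in its own T recess (within 7 mm along and across, under 4 mm off the floor, tilted under 0.08 rad, turned under 0.2 rad); lever sprung back (below 0.1 rad); bar gauge, bin, screwdriver and gear motor within 20 mm of their starts (x of tee_gauge in the frame of tee_nest between -0.007 and 0.007 m and y of tee_gauge in the frame of tee_nest between -0.007 and 0.007 m and z of tee_gauge in the frame of tee_nest between -0.004 and 0.004 m and angle between the z axis of tee_gauge and the z axis of tee_nest, either way round below 0.08 rad and angle between the x axis of tee_gauge and the x axis of tee_nest, either way round below 0.2 rad and linear speed of tee_gauge below 0.02 m/s and value of joint advance below 0.1 rad and distance of each of bar_gauge, parts_bin, driver, gearmotor from where it was at the start of the episode below 0.02 m); the robot touches nothing.
It fails at once if the bar gauge is moved by more than 20 mm (distance of bar_gauge from where it was at the start of the episode above 0.02 m).
It fails at once if the parts bin is moved by more than 20 mm (distance of parts_bin from where it was at the start of the episode above 0.02 m).
It fails at once if the electric screwdriver is moved by more than 20 mm (distance of driver from where it was at the start of the episode above 0.02 m).
It fails at once if the gear motor is moved by more than 20 mm (distance of gearmotor from where it was at the start of the episode above 0.02 m).
It also fails if it takes over 59 s, if anything falls off the work surface, if the arm or the gripper's body presses on something with over 40 N, if the wrist force passes 120 N, or if a joint passes its speed limit or range.

## Working session

There is one attempt and no reset: what is moved stays moved. The work goes in short steps, each a Python script; the robot and the scene stay as the last script left them, time stands still between calls to the robot, and variables do not carry over. Pictures are saved under pics/ and viewed, at most 13 in all, crops included, and the job is handed in when it is done.

```bash
mkdir -p pics; ls; python3 - <<'E'
from rig import robot
import cv2,numpy as np
a=robot.grab_frame("top");b=robot.grab_frame("side")
for n,i in(("top",a),("side",b)):
    np.save(f"pics/{n}.npy",i); cv2.imwrite(f"pics/{n}.png",cv2.cvtColor(i,cv2.COLOR_RGB2BGR))
    c=robot.camera_info(n);print(n,c)
    R=cv2.Rodrigues(np.array(c["rvec"]))[0];print(-R.T@np.array(c["tvec"]).ravel())
E
```

```text
pics
top {'fx': 495.6203845357454, 'fy': 495.6203845357454, 'cx': 278.18573574796955, 'cy': 206.14898043533216, 'rvec': array([ 2.15494177, -2.19064435,  0.14136192]), 'tvec': array([-0.00577454,  0.52270885,  1.25178173])}
[0.38049582 0.0107034  1.30204599]
side {'fx': 530.0092535976888, 'fy': 530.0092535976888, 'cx': 273.8611391701239, 'cy': 206.3285703709431, 'rvec': array([ 2.14247329, -0.1736256 ,  0.12795679]), 'tvec': array([-0.54009382,  0.12469209,  1.38245169])}
[ 0.32122418 -1.16502267  0.87060861]
```

View pics/top.png

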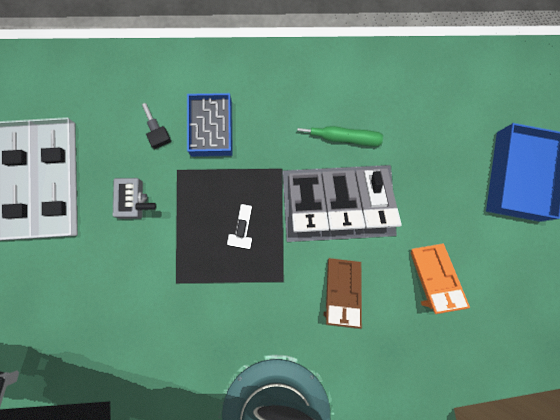

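View pics/side.png

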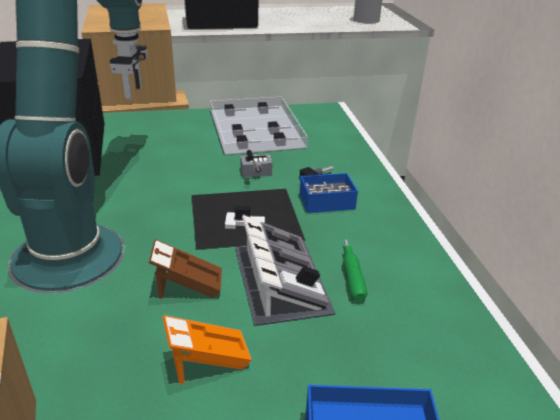

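The top view shows the T gauge at (241,228) on the black mat, with its head down at (239,242). The grey rack holds, from left to right, the dumbbell nest (306,195), the T nest (343,195) and the bar nest with the bar gauge (378,188). The counter is at (128,198) with its lever bar at (146,206).
T-nest candidates are the grey middle tray (343,195), the brown look-alike (344,293) and the orange one (438,278). I choose the grey one and will check it close up.

```bash
cat > h.py <<'E'
from rig import robot
import cv2,numpy as np
from scipy.spatial.transform import Rotation as Ro
def cam(n):
    c=robot.camera_info(n);c=dict(c);c["fish"]=n=="wrist"
    c["R"]=cv2.Rodrigues(np.array(c["rvec"],float))[0];c["t"]=np.array(c["tvec"]).ravel();c["o"]=-c["R"].T@c["t"];return c
def ray(c,uv):
    x=(uv[0]-c["cx"])/c["fx"];y=(uv[1]-c["cy"])/c["fy"]
    if c["fish"]:
        r=np.hypot(x,y)+1e-12;d=np.array([x/r*np.sin(r),y/r*np.sin(r),np.cos(r)])
    else: d=np.array([x,y,1.])
    d=c["R"].T@d;return d/np.linalg.norm(d)
def onz(c,uv,z):
    d=ray(c,uv);return c["o"]+d*(z-c["o"][2])/d[2]
def proj(c,P):
    p=c["R"]@np.asarray(P,float)+c["t"]
    if not c["fish"]: return np.array([c["fx"]*p[0]/p[2]+c["cx"],c["fy"]*p[1]/p[2]+c["cy"]])
    r=np.hypot(p[0],p[1]);a=np.arctan2(r,p[2])
    return np.array([c["fx"]*a*p[0]/r+c["cx"],c["fy"]*a*p[1]/r+c["cy"]])
def tri(cs,uvs):
    A=np.zeros((3,3));b=np.zeros(3)
    for c,u in zip(cs,uvs):
        d=ray(c,u);M=np.eye(3)-np.outer(d,d);A+=M;b+=M@c["o"]
    return np.linalg.solve(A,b)
def snap(n,f):
    c=cam(n);i=robot.grab_frame(n);np.savez(f"pics/{f}.npz",img=i,**c)
    cv2.imwrite(f"pics/{f}.png",cv2.cvtColor(i,cv2.COLOR_RGB2BGR));return c,i
def load(f):
    d=np.load(f"pics/{f}.npz");c={k:d[k] for k in d.files if k!="img"};c["fish"]=bool(c["fish"]);return c,d["img"]
def down(yaw): # tool z down, tool y (closing) at angle yaw in world
    y=np.array([np.cos(yaw),np.sin(yaw),0]);z=np.array([0,0,-1.]);return np.column_stack([np.cross(y,z),y,z])
E
python3 - <<'E'
from h import *
t=cam("top");s=cam("side");w=cam("wrist");st=robot.get_state()
print("wristcam in tool",np.array(st["tool_rot"]).T@(w["o"]-st["ee_pos"]),np.array(st["tool_rot"]).T@w["R"].T[:,2],w["fx"],w["cx"],w["cy"])
print(np.round(st["tool_rot"],2))
for n,u,z in (("head",(239,242),.016),("stem end",(246,206),.016),("rack TL",(287,170),0.02),("rack BR",(398,236),0.0),("cardteeL",(330,230),.1),("lever bar",(150,206),.098),("house",(124,198),.05),("gear",(157,135),.03),("bin",(210,125),.06)):
    print(n,onz(t,u,z).round(3))
E
```

```text
wristcam in tool [ 0.07921857 -0.00068297 -0.15991142] [-2.70399207e-01  5.29718964e-04  9.62748144e-01] 325.19226210127806 282.96774673335915 210.14040515411548
[[-0.96  0.26 -0.  ]
 [ 0.26  0.96 -0.  ]
 [-0.   -0.   -1.  ]]
head [0.432 0.088 0.016]
stem end [0.526 0.069 0.016]
rack TL [ 0.619 -0.039  0.02 ]
rack BR [ 0.442 -0.33   0.   ]
cardteeL [ 0.454 -0.138  0.1  ]
lever bar [0.52  0.299 0.098]
house [0.547 0.376 0.05 ]
gear [0.714 0.299 0.03 ]
bin [0.731 0.157 0.06 ]
```

```bash
python3 - <<'E'
from h import *
for k,(p) in {"A":(.48,.09,.22),"B":(.50,-.14,.26),"C":(.60,-.14,.26)}.items():
    robot.move_ptp(np.array(p),down(np.pi/2));robot.pause(.2)
    snap("wrist",k)
print(robot.get_state()["time"])
E
```

```text
4.425
```

View pics/A.png

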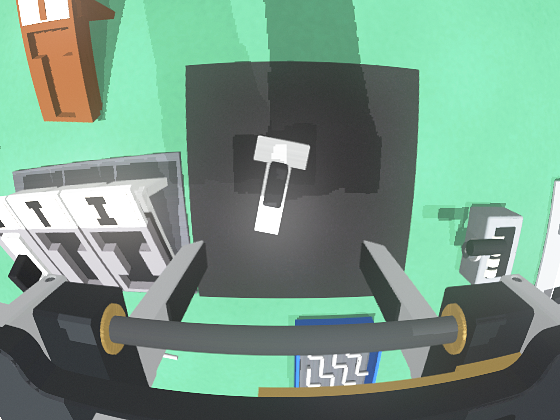

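View pics/B.png

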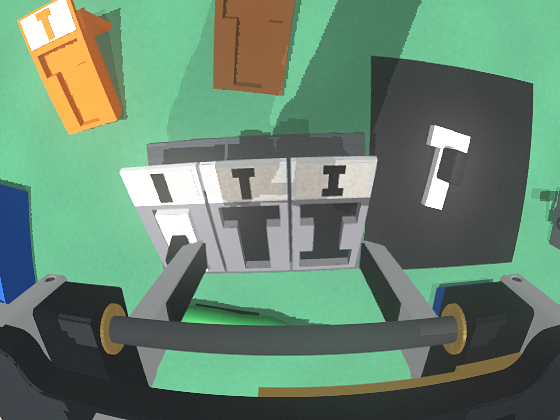

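Picture A: the T gauge lies on the mat, head at (282,152), stem end (267,233), grip (276,185). Picture B: in the grey rack the T nest is the middle one, with its recess at (250,235) and T card at (244,180). The bar nest is on its left at (175,225) and the dumbbell nest on its right at (327,235). Next is the close crop of the choice.

```bash
python3 - <<'E'
from h import *
b,bi=load("B");c,ci=load("C")
P=onz(b,(250,220),.07);q=proj(c,P);print(P,q)
out=[]
for im,(u,v) in((bi,(250,215)),(ci,q)):
    u0=int(u)-50;v0=int(v)-64;print(u0,v0)
    cr=cv2.resize(im[v0:v0+128,u0:u0+100],None,fx=4,fy=4,interpolation=cv2.INTER_CUBIC)
    for k in range(0,100,10):
        cv2.putText(cr,str(u0+k),(k*4,10),0,.35,(255,0,0),1);cv2.line(cr,(k*4,12),(k*4,18),(255,0,0))
    for k in range(10,128,10): cv2.putText(cr,str(v0+k)+"-",(0,k*4+4),0,.35,(255,0,0),1)
    out.append(cr)
cv2.imwrite("pics/crop1.png",cv2.cvtColor(np.hstack(out),cv2.COLOR_RGB2BGR))
E
```

```text
[ 0.53066486 -0.17613877  0.07      ] [249.59846096 131.14192502]
200 151
199 67
```

View pics/crop1.png

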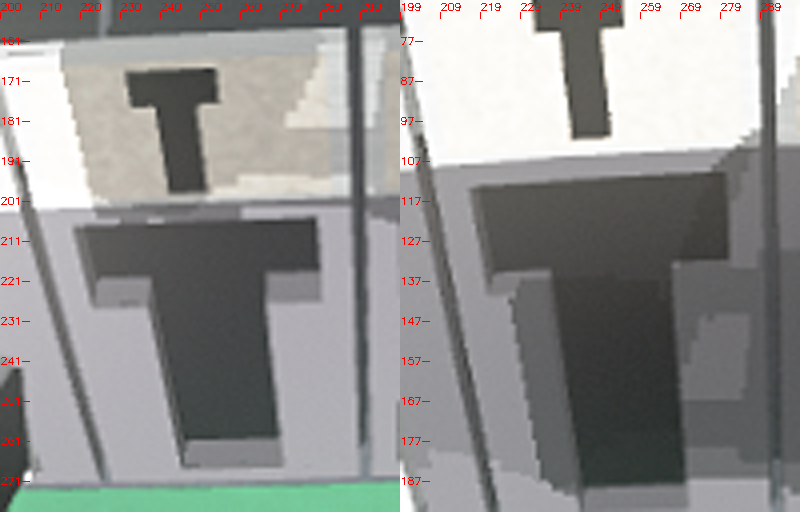

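The crop confirms it: a grey tray with a T recess, head towards the robot, and a T card. Recess corners in B are head (218.5,207.8), (279,205.3), (280.3,226.3), (223.5,227.8) and stem end (246,267.8), (271,267.3). In C the head is at (216.8,114), (280.8,110).

```bash
cat > nest.py <<'E'
from h import *
from scipy.optimize import least_squares
b,_=load("B");c,_=load("C")
obs=[(b,(58,33),(218.5,207.75)),(b,(58,-33),(279,205.25)),(b,(24,-33),(280.25,226.25)),(b,(24,33),(223.5,227.75)),(b,(24,-17),(266.5,226.3)),(b,(24,17),(237.5,227.3)),(b,(-58,17),(246,267.75)),(b,(-58,-17),(271,267.25)),
 (c,(58,33),(216.75,114)),(c,(58,-33),(280.75,110)),(c,(24,33),(221.5,140.4))]
def RN(yaw,sl=np.pi/6):
    R0=np.column_stack([(-np.cos(sl),0,np.sin(sl)),(0,-1,0),(np.sin(sl),0,np.cos(sl))])
    return Ro.from_euler("z",yaw).as_matrix()@R0
def f(p):
    R=RN(p[3],p[4]);return np.concatenate([proj(k,p[:3]+R@np.array([X[0]/1000,X[1]/1000,.012]))-u for k,X,u in obs])
if __name__=="__main__":
    s=least_squares(f,[.54,-.17,.05,0,.52]);print("free slope",s.x.round(4))
    s=least_squares(lambda p:f([*p,np.pi/6]),[.54,-.17,.05,0]);print("30deg",s.x.round(4));print(s.fun.reshape(-1,2).round(1).tolist())
    i1=tri([b,c],[(218.5,207.75),(216.75,114)]);i2=tri([b,c],[(279,205.25),(280.75,110)]);print("tri",i1.round(4),i2.round(4),np.linalg.norm(i1-i2))
E
python3 nest.py
python3 - <<'E'
from h import *
a,i=load("A")
cr=i[125:245,240:330];cr=cv2.resize(cr,None,fx=4.8,fy=4.8,interpolation=cv2.INTER_CUBIC)
for k in range(0,90,10): cv2.putText(cr,str(240+k),(int(k*4.8),10),0,.35,(255,0,0),1)
for k in range(10,120,10): cv2.putText(cr,str(125+k)+"-",(0,int(k*4.8)+4),0,.35,(255,0,0),1)
cv2.imwrite("pics/crop2.png",cv2.cvtColor(cr,cv2.COLOR_RGB2BGR))
m=(i.min(2)>110).astype(np.uint8);m[:125]=0;m[245:]=0;m[:,:240]=0;m[:,330:]=0
k=max(cv2.findContours(m,cv2.RETR_EXTERNAL,cv2.CHAIN_APPROX_NONE)[0],key=cv2.contourArea)
print(cv2.approxPolyDP(k,2.5,True)[:,0].tolist())
E
```

```text
free slope [ 0.5542 -0.1738  0.0464  0.0411  0.5272]
30deg [ 0.5543 -0.1738  0.0462  0.0412]
[[-0.1, -0.6], [0.4, -0.4], [0.4, -0.2], [-0.0, 0.2], [0.1, 0.2], [-0.4, 0.2], [-0.3, 0.0], [0.0, -0.1], [-0.1, -0.0], [-0.0, 0.1], [-0.1, 0.7]]
tri [ 0.5115 -0.208   0.0878] [ 0.5087 -0.1429  0.0874] 0.06521480663949425
[[258, 135], [253, 158], [265, 161], [266, 168], [254, 230], [267, 232], [260, 236], [267, 239], [271, 236], [277, 240], [277, 237], [284, 237], [283, 234], [289, 236], [285, 234], [291, 233], [291, 226], [295, 227], [293, 216], [296, 215], [292, 213], [294, 209], [288, 203], [290, 200], [284, 209], [290, 170], [292, 167], [305, 169], [309, 145]]
```

View pics/crop2.png

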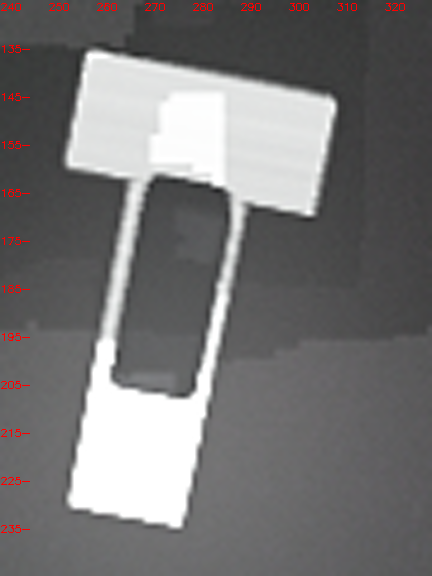

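Crop 2 gives the T gauge's corners in A: head (258.3,135.4), (309.8,145.4), (305.4,169.8), (253.8,159.6), and stem end (254.6,230.4), (277.9,234.8). The nest fit is good: 30.2° with the slope left free, residuals under 0.7 px, and head width 65 against 66 mm.

```bash
python3 - <<'E'
from h import *
from nest import RN
from scipy.optimize import least_squares
a,_=load("A")
obs=[((27,30),(253.75,159.6)),((27,-30),(305.4,169.8)),((-55,14),(254.6,230.4)),((-55,-14),(277.9,234.8)),((55,30),(258.3,135.4)),((55,-30),(309.8,145.4))]
W=np.array([onz(a,u,.016)[:2] for _,u in obs]);print(W.round(4).tolist())
print("lens",np.linalg.norm(W[0]-W[1]),np.linalg.norm(W[2]-W[3]),np.linalg.norm((W[0]+W[1]-W[2]-W[3])/2))
def f(p,n=6):
    c,s=np.cos(p[2]),np.sin(p[2]);X=np.array([o[0] for o in obs])/1000
    # gauge frame
    return (p[:2]+X@np.array([[c,s],[-s,c]])-W)[:n].ravel()
for n in(4,6):
    s=least_squares(f,[.48,.08,3.],args=(n,));print(n,s.x.round(4),(s.fun*1000).round(1))
t=cam("top")
N=np.array([.5543,-.1738,.0462])
R=RN(.0412)
# ik: place pose, grasp point gauge (8,0,40)
T=np.column_stack([-R[:,0]*-1,-R[:,1],-R[:,2]])
for sg in(1,-1):
    T=np.column_stack([sg*R[:,0],-sg*R[:,1],-R[:,2]])
    for h in (.04,.12): print(sg,h,robot.ik(N+R@[.008,0,h],T))
E
```

```text
[[0.4438, 0.0571], [0.4554, 0.1154], [0.5278, 0.0564], [0.5333, 0.0841], [0.4165, 0.0625], [0.4276, 0.1199]]
lens 0.05940033529560772 0.02819772352485983 0.08253950276332657
4 [0.4763 0.081  2.9467] [ 0.3 -0.3  0.3  0.3 -0.3  0.1 -0.3 -0.1]
6 [0.4762 0.0809 2.9495] [ 0.2 -0.5  0.1  0.1 -0.3  0.2 -0.4 -0.   0.  -0.6  0.4  0.9]
1 0.04 [-0.15390621  0.88727351  0.56373779  1.40672343 -0.24268579  1.45412752
  2.0414148 ]
1 0.12 [-0.14110614  0.87561935  0.5770189   1.24618299 -0.23315109  1.62022749
  2.02619603]
-1 0.04 [-0.41722272  1.16537039  1.15704694  1.41702629 -0.68809122  1.61141146
 -0.74811371]
-1 0.12 [-0.37558972  1.12798129  1.18179478  1.25645936 -0.6550141   1.75364928
 -0.79472359]
```

```bash
python3 - <<'E'
from h import *
from nest import RN
g=np.array([.4763,.081]);y=2.947;gx=np.array([np.cos(y),np.sin(y),0]);z=np.array([0,0,-1.])
T=np.column_stack([gx,np.cross(z,gx),z])
p=np.array([*g,0])+gx*.008
robot.move_ptp(p+[0,0,.14],T);robot.move_linear(p+[0,0,.04],velocity=.12)
robot.gripper_to(0.01)
s=robot.get_state();print(s["opening"],s["grasp_force"],s["ee_pos"],s["force"])
robot.move_linear(p+[0,0,.18],velocity=.15)
N=np.array([.5543,-.1738,.0462]);R=RN(.0412)
Tn=np.column_stack([R[:,0],-R[:,1],-R[:,2]])
robot.move_ptp(N+R@[.008,0,.13],Tn)
robot.move_linear(N+R@[.008,0,.065],velocity=.1);robot.pause(.3)
s=robot.get_state();print(s["time"],s["opening"],s["grasp_force"],s["force"],(R.T@(s["ee_pos"]-N)).round(4))
snap("wrist","D");snap("side","Ds");c,i=snap("top","Dt")
E
```

```text
0.01954550290132265 29.999050498008728 [0.46845807 0.08250401 0.03999659] [-5.60590783e-05 -6.63106036e-01  4.68857191e-01]
10.9417 0.0200733139273591 29.99837189912796 [-1.03285732 -0.30190178 -4.32493895] [0.0079 0.0001 0.0653]
```

View pics/D.png

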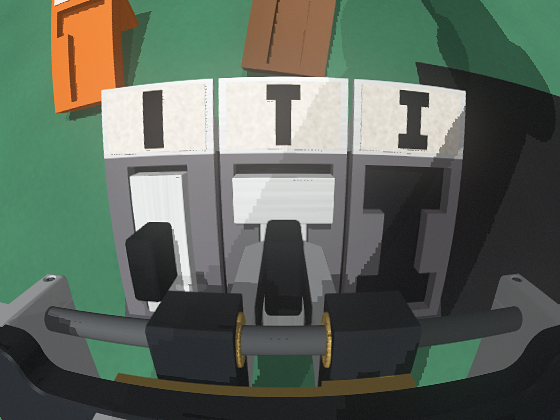

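The T gauge is held square above its recess (head at 233–334, 177–223) and looks centred, with the T card behind it at (284,112). I'll lower it until contact.

```bash
python3 - <<'E'
from h import *
from nest import RN
N=np.array([.5543,-.1738,.0462]);R=RN(.0412)
hit=robot.move_linear(N+R@[.008,0,.036],velocity=.03,threshold=8)
s=robot.get_state();print(hit,s["time"],s["opening"],s["grasp_force"],(R.T@s["force"]).round(2),s["moment"],(R.T@(s["ee_pos"]-N)).round(4))
E
```

```text
True 11.8333 0.019703485833177336 30.000514090061188 [0.61 1.04 3.95] [ 0.00933017 -0.30470103  0.02074146] [ 0.0079 -0.      0.0414]
```

```bash
python3 - <<'E'
from h import *
from nest import RN
N=np.array([.5543,-.1738,.0462]);R=RN(.0412)
robot.move_linear(N+R@[.008,0,.0407],velocity=.02,threshold=12);robot.pause(.3)
s=robot.get_state();print((R.T@s["force"]).round(2),(R.T@(s["ee_pos"]-N)).round(4))
robot.gripper_to(.04)
s=robot.get_state();print(s["opening"],s["grasp_force"])
robot.move_linear(N+R@[.008,0,.13],velocity=.12);robot.pause(.1)
snap("wrist","E");print(robot.get_state()["time"])
for n in("E",):
    c,i=load(n)
    cv2.imwrite("pics/E2.png",cv2.cvtColor(cv2.resize(i[60:330,170:400],None,fx=2.2,fy=2.2,interpolation=cv2.INTER_CUBIC),cv2.COLOR_RGB2BGR))
E
```

```text
[ 0.92 -0.42  7.35] [0.0079 0.     0.0413]
0.03978413828162204 0.0
13.9583
```

View pics/E2.png

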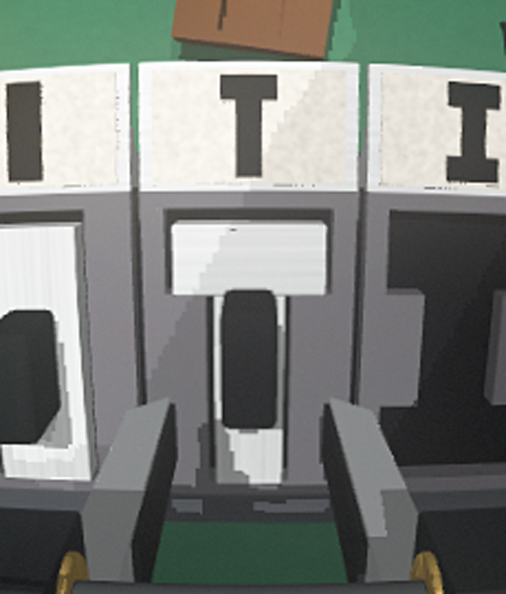

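The T gauge lies flat in its recess: head (170–328, 222–294) in the crop, level with the bar gauge beside it, with an even gap round it. Next is a look at the counter.

```bash
python3 - <<'E'
from h import *
s=robot.get_state();p=s["ee_pos"]
robot.move_linear(p+np.array([0,0,.08]),velocity=.2)
robot.move_ptp(np.array([.55,.33,.26]),down(np.pi/2));robot.pause(.2)
snap("wrist","F")
robot.move_ptp(np.array([.55,.27,.26]),down(np.pi/2));robot.pause(.2)
snap("wrist","G");print(robot.get_state()["time"])
o=[]
for n in "FG":
    c,i=load(n);q=proj(c,(.54,.34,.07));u0=int(q[0])-55;v0=int(q[1])-65;print(n,u0,v0,c["o"])
    cr=cv2.resize(i[max(v0,0):v0+130,u0:u0+110],None,fx=3.6,fy=3.6,interpolation=cv2.INTER_CUBIC)
    for k in range(0,110,10): cv2.putText(cr,str(u0+k),(int(k*3.6),10),0,.33,(255,0,0),1)
    for k in range(10,130,10): cv2.putText(cr,str(max(v0,0)+k)+"-",(0,int(k*3.6)+4),0,.35,(255,0,0),1)
    o.append(cr)
h=min(k.shape[0] for k in o);cv2.imwrite("pics/FG.png",cv2.cvtColor(np.hstack([k[:h] for k in o]),cv2.COLOR_RGB2BGR))
E
```

```text
17.1917
F 238 119 [0.47108024 0.32900051 0.41981825]
G 290 120 [0.47048501 0.27033797 0.41976335]
```

View pics/FG.png

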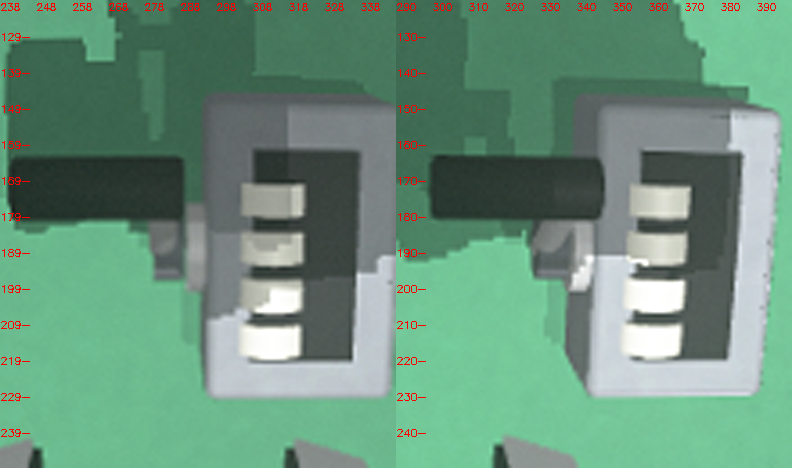

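The bar at rest runs from 240 to 289 in F, centre (264.5,171.2), and from 300 to 348 in G, centre (324,171.8). The housing is to its right, square with the world x axis.

```bash
python3 - <<'E'
from h import *
f,_=load("F");g,_=load("G")
B=tri([f,g],[(264.5,171.2),(324,171.8)]);print("bar",B, onz(f,(240,171),.098),onz(f,(288.8,171),.098))
# outer part of bar, away from the housing; finger front face must start behind the bar
y=B[1]-.008
ok=abs(B[2]-.098)<.006;print(ok)
if ok:
    T=down(np.pi/2);robot.gripper_to(0.0)
    x0=B[0]-.009-.008-.02;z=.105
    robot.move_ptp(np.array([x0,y,.2]),T);robot.move_linear(np.array([x0,y,z]),velocity=.12)
    e=B[0]-.017+.059
    h=robot.move_linear(np.array([e-.012,y,z]),velocity=.08,threshold=25);s=robot.get_state();print(h,s["ee_pos"],s["force"])
    h=robot.move_linear(np.array([e+.012,y,z]),velocity=.03,threshold=10);robot.pause(.15);s=robot.get_state();print(h,s["ee_pos"]-[e,0,0],s["force"],s["time"])
    snap("side","H");snap("wrist","Hw")
E
```

```text
bar [0.51980518 0.31077623 0.1047417 ] [0.52061248 0.28568392 0.098     ] [0.52083791 0.3346817  0.098     ]
False
```

The triangulated height is 7 mm high, but the baseline is short (about 5 mm per pixel). The bar's length on the z = 0.098 plane is 49 mm against the 48 given, so I'll use z = 0.098 as stated.

```bash
python3 - <<'E'
from h import *
B=np.array([.5207,.3102,.098]);y=B[1]-.008
T=down(np.pi/2);robot.gripper_to(0.0)
x0=B[0]-.017-.02;z=.105
robot.move_ptp(np.array([x0,y,.2]),T);robot.move_linear(np.array([x0,y,z]),velocity=.12)
e=B[0]-.017+.059
h=robot.move_linear(np.array([e-.012,y,z]),velocity=.08,threshold=25);s=robot.get_state();print(h,s["ee_pos"],s["force"])
h=robot.move_linear(np.array([e+.012,y,z]),velocity=.03,threshold=10);robot.pause(.15);s=robot.get_state();print(h,s["ee_pos"]-[e,0,0],s["force"],s["time"])
snap("side","H")
c,i=snap("wrist","Hw")
print(proj(c,B),proj(c,B+[.059,0,0]))
cs,i=load("H");q=proj(cs,B);u,v=int(q[0]),int(q[1]);print(u,v)
cv2.imwrite("pics/H2.png",cv2.cvtColor(cv2.resize(i[max(v-50,0):v+50,u-60:u+60],None,fx=5,fy=5),cv2.COLOR_RGB2BGR))
E
```

```text
False [0.55006946 0.30218773 0.10472279] [-4.77039294  0.25464451 -3.19750249]
True [-0.000468    0.30222915  0.1038995 ] [-5.77099227 -1.43406773  4.03627493] 21.0167
[299.01967375 194.11299972] [297.17151219 293.12443858]
248 154
```

View pics/H2.png

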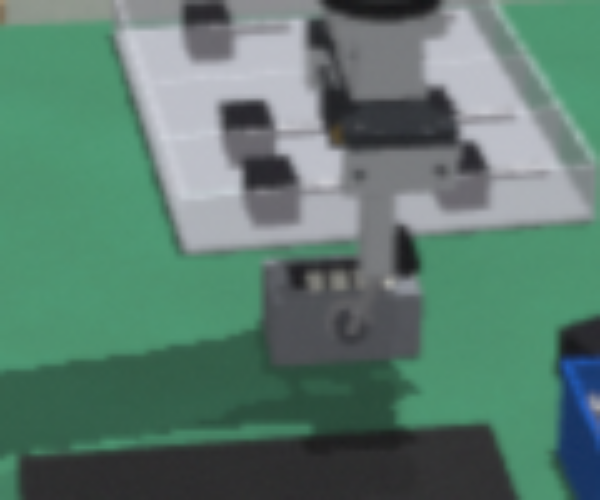

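The side view shows the lever swung over to the far side, bar behind the finger at about (405,250) in the crop. The stop came at the predicted place; I'll press a bit further to be certain.

```bash
python3 - <<'E'
from h import *
B=np.array([.5207,.3102,.098]);e=B[0]-.017+.059
s=robot.get_state();p=np.array(s["ee_pos"]);z=.105
h=robot.move_linear(np.array([e+.008,p[1],z]),velocity=.03,threshold=25);robot.pause(.2);s=robot.get_state();print(h,s["ee_pos"]-[e,0,0],s["force"])
x0=B[0]-.017-.025
robot.move_linear(np.array([x0,p[1],z]),velocity=.08);robot.pause(.2);s=robot.get_state();print(s["force"])
robot.move_linear(np.array([x0,p[1],.22]),velocity=.15)
robot.move_ptp(np.array([.55,.27,.26]),down(np.pi/2));robot.pause(.3)
c,i=snap("wrist","K");_,g=load("G");print("lever region diff vs G",np.abs(i[160:184,298:345].astype(int)-g[160:184,298:345]).mean())
c,t=snap("top","Kt");t0=np.load("pics/top.npy");d=np.abs(t.astype(int)-t0).max(2)
for n,(u0,v0,u1,v1) in dict(bin=(185,92,235,158),driver=(292,120,386,150),motor=(138,100,172,150),bar=(365,168,390,208)).items(): print(n,(d[v0:v1,u0:u1]>60).mean().round(3))
print(robot.get_state()["time"])
cv2.imwrite("pics/Kt2.png",cv2.cvtColor(cv2.resize(t[80:290,100:420],None,fx=2.5,fy=2.5),cv2.COLOR_RGB2BGR))
E
```

```text
True [-1.26134312e-04  3.02358823e-01  1.02946316e-01] [-9.91705309 -1.40773355  8.01118574]
[ 0.30524854 -0.45024258  0.32826456]
lever region diff vs G 4.252068557919622
bin 0.0
driver 0.0
motor 0.008
bar 0.0
24.75
```

View pics/Kt2.png

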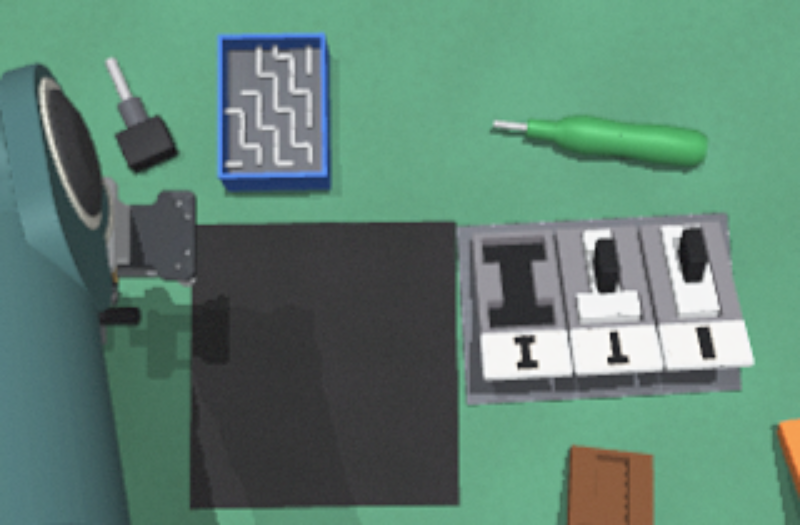

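The final top view shows the T gauge in the middle nest, at (605,270) in the crop. The bin, screwdriver, motor and bar gauge are unchanged. The lever bar is back at rest at (120,316); the wrist view there matches the earlier one. At the stop the steady push came to about 12 N at the bar, well above the 5 N spring, so the lever was on its stop.

```bash
python3 -c "
from rig import robot
print(robot.sign_off())"
```

```text
the job is handed in; nothing more can be done
None
```

The job is handed in: the T gauge lies flat in its T recess, the lever was pushed to its stop and has sprung back, and the bar gauge, bin, screwdriver and gear motor have not visibly moved; no verdict was returned.

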